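Park the rolling pin on the sloping drying board

TASK

Park the rolling pin on the sloping drying board so that it stays put: first set the two narrow wedges on the lower half of the board, thin ends pointing uphill and level with each other, one to chock each end part of the pin's barrel. Then lay the pin across the middle of the slope against both of them and only then let go, without dropping it or letting it run, and last set the broad wedge on the board above it, thin end downhill and up close to the middle of the pin. Leave the other kitchen things where they are.

Things in the scene. Friction and masses are not known exactly. Their poses are not given: they have to be found in the camera images.
- board: fixed light wood board, 240 mm along the slope, 260 wide, tilted 8 degrees. Origin: on the counter under its centre; z vertical, x level towards uphill, y level along its width (the pin is to lie along y). Its flat upper surface is 35 mm above the counter at the centre, 18 at the low edge, 52 at the high edge. Wedges stay on it by friction; the pin rolls down.
- board_mid (a point): centre of the board's upper surface. Good layout along the slope: pin's axis here; narrow wedges' origins 50 mm downhill of it and 58 mm to either side; broad wedge's origin 50 to 54 mm uphill on the middle line
- pin: oak rolling pin: a smooth barrel 160 mm long and 44 mm in diameter with a small 20 mm long knob (24 mm diameter) at each end, 200 mm in all. Origin: its centre, on the axis; x runs along the pin's axis (the other two axes turn as it rolls). Lies loose on the counter at the start, axis 22 mm up. Mass about 230 g.
- narrow1: narrow wooden wedge, one of two alike: 70 mm long, 40 wide, dark wood, about 60 g. Origin: centre of underside; x points from thick end (42 mm high, x = -35) to thin end (6 mm high, x = +35). Top flat from x = -35 to -15, then slopes straight to the thin end; sides upright. The pin touches the thin end with its axis 50 mm (along the surface) from the wedge's origin.
- narrow2: the other narrow wooden wedge, same as narrow1; either can take either side
- broad: broad wooden wedge: 70 mm long, 60 wide, dark wood, about 90 g. Origin: centre of underside; x points from thick end (42 mm high, x = -35) to thin end (6 mm high, x = +35). Top flat from x = -35 to -15, then slopes straight to the thin end; sides upright. The pin touches it likewise at 50 mm; nearer than 57 mm its thin end is under the pin's bulge, so slide it in.
- cup: white ceramic cup, 70 mm wide, 65 mm high; origin under its centre; to be left alone (it may stand among the wedges)
- jar: closed glass jar, 84 mm wide, 110 mm high; origin under its centre; to be left alone
- tin: food tin, 74 mm wide, 100 mm high; origin under its centre; to be left alone
- mill: dark wood pepper mill, 54 mm wide, 140 mm high; origin under its centre; to be left alone
- plate: white saucer, 120 mm wide, 18 mm high; origin under its centre; to be left alone
- spoon: wooden spoon, 200 mm long, lying; origin near its middle; to be left alone
Mind the look-alikes: they are no part of the job. Leave any purple or red look-alike of the narrow1 alone. What is shaped like the broad but blue or yellow is not meant.

How it is judged:
By the outcome, as a careful person would: the job done as asked, in the order asked, and still so for the second after the job is handed in, with the robot touching nothing.
It also fails if it takes over 72 s, if anything falls off the work surface, if the arm or the gripper's body presses on something with over 40 N, if the wrist force passes 120 N, or if a joint passes its speed limit or range.

ROBOT

A 6-joint arm with a two-finger parallel gripper is mounted at the origin on the work surface. World frame = base frame: x ahead of the robot, y to its left, z up, the work surface at z = 0. Lengths are in m, angles in rad, forces in N, time in s.
With the tool pointing down it reaches from about 0.3 to 0.875 m from the base axis. Payload 6.4 kg.
Tool frame: the origin (TCP) lies on the centre line of the jaws, within the pads' length; the fingertips stand 25 mm ahead of it and the grasp point (between the pads) lies 6 mm ahead of it; z points along the fingers, y is the line along which they close (so a half turn about z gives the same grasp; the last joint's range is limited). The gripper opens to 85 mm and grips with 20 to 120 N. Pads are 22 mm wide; open, the fingers measure 114 mm over their backs; the gripper's body (76 mm by 85 mm) begins 54 mm behind the grasp point. The pads swing forward as they close: fully open they stand 13 mm farther back than shut.
Start: joints at [0.929, 0.181, 1.607, -0, 1.354, -0.206], TCP at [0.243, 0.521, 0.256] pointing down, gripper open.
Joint ranges: [-2.99, 2.99], [-0.89, 2.07], [0.3, 2.58], [-1.14, 4.28], [0, 2.63], [-3.12, 3.12]. Speed limits (rad/s): [2.57, 2.57, 3.01, 3.14, 3.14, 3.14].

INTERFACE

Orientations are given as a unit quaternion [x, y, z, w].
In Python, from cell import sense, viewer, arm gives the robot as it stands. The module is installed in compiled form; this text tells all that it offers.
- The arm moves only by the tool carry_out, never from a script. Its argument "increments" is a list of rows, each an object with "claw": the closure in counts, from 0 (fully open) to 255 (shut); "dp": the shift along the tool's x, y, z in mm, a list of three; "spin": the turn about the tool's z in degrees. A call has 1 to 20 rows; each row is the pose to reach, as a shift and turn from the pose commanded when the call began, along the tool's axes at that moment; what a row does not reach only later rows make up. A row lasts 1/8 s, in which the tool goes at most 62.5 mm and 10.7 degrees, less where a joint would pass 70% of its speed; a pose out of reach is approached as far as the arm can. A call with a gripper value outside its range is refused whole. The fingers move at their own pace and stop on an object; "force" is the grip in N (left out, the last holds). Time passes only in rows, so rows that repeat a pose let the fingers close. It gives the time, the measured TCP pose, the force, the opening and the grip force at its end, in the units of the state.
- sense(): the state, without advancing time (a new reading comes with each control period).
- viewer.snapshot(name): name is "scene" or "top" or "wrist"; returns a dict with "img" (420x560x3 uint8, blue, green, red), "K" (3x3 intrinsics, pixels), "world_from_camera" (4x4, takes a point from camera to world coordinates). Camera axes: x right, y up, looking along -z (the intrinsics and any distortion apply to the point x, -y, -z); pixel columns grow to the right and rows downward; lengths in m; the calibration is good to about 2 mm. A picture is of the moment at which its call begins. There is no depth.
- arm.sign_off(): hands the job in; it is judged then, once.
The state is a dict: "t": time; "q": joint angles; "qvel": joint speeds; "effort": joint torques, N m; "position": TCP position; "orientation": TCP orientation; "wrist_force": force on the tool from outside, world axes, zero at the start; "wrist_torque": the same for the moment, N m; "finger_gap": finger opening in m; "gripper_force": force on a finger pad.
Only numpy, scipy, OpenCV 4.12 (cv2) and the standard library are available. Lean on these libraries where they do the work, as an engineer would, in place of code of your own. Each camera call takes 0.05 s, during which the arm holds its last target. There are 200 camera calls.

## Working session

There is one attempt and no reset: what is moved stays moved. The work goes in short steps, Python scripts to look and compute and a tool call to move; the robot and the scene stay as the last step left them, time stands still between calls to the robot, and variables do not carry over. Pictures are saved under pics/ and viewed, at most 10 in all, crops included, and the job is handed in when it is done.

Besides the shell and the picture viewer there is one more tool, called after "Request:" as a command line: name --argument value ..., lists and objects as JSON in quotes. carry_out: Moves the arm, as the interface text tells. Its arguments: {"type":"object","properties":{"increments":{"type":"array"},"force":{"type":"number"}},"required":["increments"]}

```bash
mkdir -p pics; python3 - <<'E'
from cell import sense, viewer
import cv2,numpy as np,pickle
s=sense();print(s)
for n in ["top","scene"]:
    d=viewer.snapshot(n);cv2.imwrite(f"pics/{n}0.png",d["img"]);pickle.dump(d,open(f"{n}0.pkl","wb"));print(n,d["K"].tolist(),np.round(d["world_from_camera"],3).tolist(),d.keys())
E
```

```text
{'t': 0.0, 'q': array([ 9.28669451e-01,  1.81573527e-01,  1.60801570e+00,  2.30379232e-05,
        1.35383488e+00, -2.06274513e-01]), 'qvel': array([ 0.00112933,  0.00106698, -0.00078774,  0.00245067, -0.00256171,
       -0.00015584]), 'effort': array([-6.85507621e-04, -4.44856346e+01, -3.51335549e+01, -1.55040966e-04,
        8.78585415e-03, -8.58311129e-07]), 'position': array([0.24239957, 0.5208314 , 0.25536215]), 'orientation': array([ 2.16207661e-01,  9.76346971e-01, -8.29931804e-04, -3.87154583e-04]), 'wrist_force': array([-0.74806185, -1.78754498, -0.31710675]), 'wrist_torque': array([-0.01114129,  0.05641151,  0.00276747]), 'gripper_force': 0.0, 'finger_gap': 0.0855544889029196}
top [[434.43920191324804, 0.0, 285.2253440276929], [0.0, 434.43920191324804, 216.7021767592495], [0.0, 0.0, 1.0]] [[-0.007, 0.998, -0.068, 0.394], [-1.0, -0.008, -0.028, -0.025], [-0.029, 0.068, 0.997, 1.33], [0.0, 0.0, 0.0, 1.0]] dict_keys(['img', 'K', 'world_from_camera'])
scene [[430.90685039188025, 0.0, 274.59379920221613], [0.0, 430.90685039188025, 203.54424594090978], [0.0, 0.0, 1.0]] [[-0.29, -0.738, 0.609, 1.211], [0.957, -0.236, 0.169, 0.206], [0.019, 0.632, 0.775, 0.975], [0.0, 0.0, 0.0, 1.0]] dict_keys(['img', 'K', 'world_from_camera'])
```

View pics/top0.png

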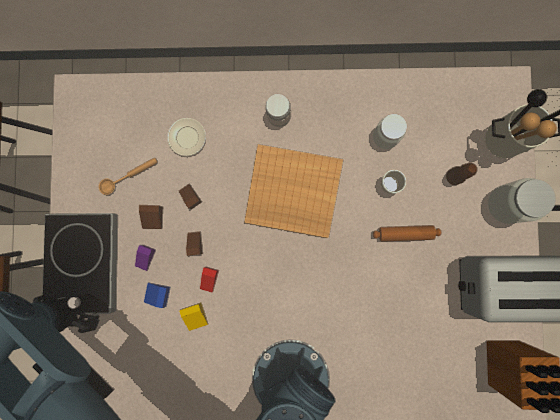

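View pics/scene0.png

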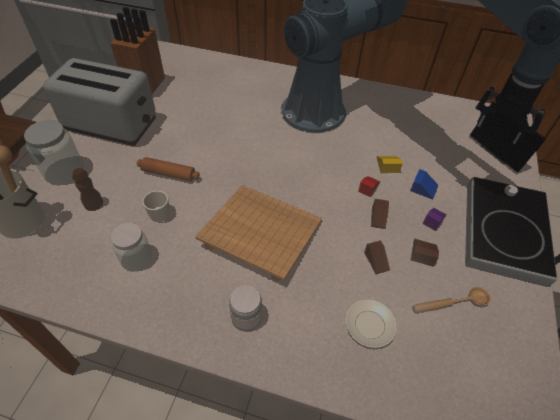

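The top view shows the board around (294,191), the pin at (406,233), the dark broad wedge at (150,217), the narrow ones at (190,197) and (194,243), and the coloured decoys below those. The scene view shows the same layout.

```bash
cat > h.py <<'E'
import cv2,numpy as np,pickle
def ray(d,uv):
    K=d["K"];T=d["world_from_camera"]
    v=np.array([(uv[0]-K[0,2])/K[0,0],-(uv[1]-K[1,2])/K[1,1],-1.])
    return T[:3,3],T[:3,:3]@v
def onz(d,uv,z):
    o,v=ray(d,uv);return o+v*(z-o[2])/v[2]
def tri(da,ua,db,ub):
    o1,v1=ray(da,ua);o2,v2=ray(db,ub)
    s=np.linalg.lstsq(np.c_[v1,-v2],o2-o1,rcond=None)[0]
    a,b=o1+v1*s[0],o2+v2*s[1];return (a+b)/2,np.linalg.norm(a-b)
def project(d,p):
    T=d["world_from_camera"];c=T[:3,:3].T@(np.asarray(p)-T[:3,3]);K=d["K"]
    return np.array([K[0,0]*c[0]/-c[2]+K[0,2],K[1,1]*-c[1]/-c[2]+K[1,2]])
E
python3 - <<'E'
from h import *
T=pickle.load(open("top0.pkl","rb"));S=pickle.load(open("scene0.pkl","rb"))
for n,d in(("top",T),("scene",S)):
    im=d["img"];hsv=cv2.cvtColor(im,cv2.COLOR_BGR2HSV)
    print(n,[(p,hsv[p[1],p[0]].tolist()) for p in ([(294,191),(406,233),(150,215),(190,197),(194,243),(300,320)] if n=="top" else [(260,230),(167,168),(425,250),(378,258),(380,213),(300,160)])])
a=cv2.resize(T["img"][170:270,120:240],None,fx=5,fy=5,interpolation=cv2.INTER_CUBIC)[:, :]
b=cv2.resize(S["img"][190:290,350:450],None,fx=5,fy=5,interpolation=cv2.INTER_CUBIC)
cv2.imwrite("pics/w0.png",cv2.resize(np.hstack([a,b]),(800,364)))
E
```

```text
top [((294, 191), [16, 142, 188]), ((406, 233), [13, 162, 156]), ((150, 215), [8, 121, 84]), ((190, 197), [15, 124, 82]), ((194, 243), [14, 129, 87]), ((300, 320), [16, 56, 181])]
scene [((260, 230), [14, 126, 148]), ((167, 168), [12, 146, 117]), ((425, 250), [10, 107, 79]), ((378, 258), [11, 104, 76]), ((380, 213), [9, 107, 79]), ((300, 160), [12, 46, 145])]
```

View pics/w0.png

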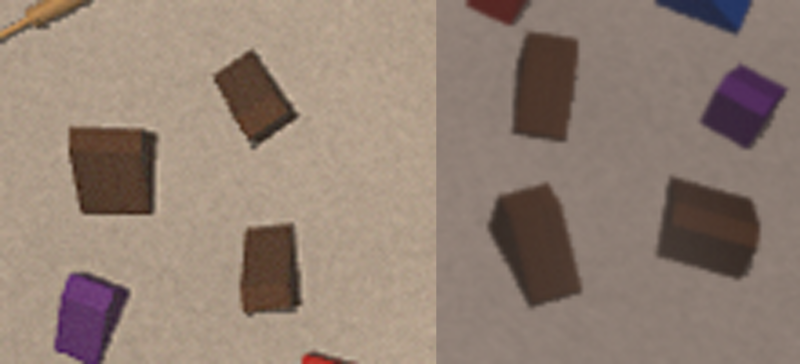

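The crop shows the broad wedge with its thick end at the image top (away from the robot) and its thin end toward the robot. Narrow B, at crop (270,268), has its thick end toward the robot. Narrow A, at crop (255,98), has its thick end at lower right.

```bash
python3 - <<'E'
from h import *
T=pickle.load(open("top0.pkl","rb"));S=pickle.load(open("scene0.pkl","rb"))
def blobs(d,lo,hi,amin):
    m=cv2.inRange(cv2.cvtColor(d["img"],cv2.COLOR_BGR2HSV),lo,hi)
    m=cv2.morphologyEx(m,cv2.MORPH_OPEN,np.ones((3,3)))
    return [c for c in cv2.findContours(m,0,2)[0] if cv2.contourArea(c)>amin]
def quad(c):
    h=cv2.convexHull(c)
    for e in np.arange(.01,.15,.003):
        q=cv2.approxPolyDP(h,e*cv2.arcLength(h,True),True)
        if len(q)==4: return q[:,0].astype(float)
bt=max(blobs(T,(10,90,130),(24,255,255),200),key=cv2.contourArea);bs=max([c for c in blobs(S,(8,85,100),(24,255,255),200) if cv2.pointPolygonTest(c,(260,230),False)>0],key=cv2.contourArea)
qt,qs=quad(bt),quad(bs);print(qt.tolist(),qs.tolist())
for u in qt:
    best=min((tri(T,u,S,v) for v in qs),key=lambda r:r[1]+ (abs(r[0][2]-.035)>.06));print("board",u,np.round(best[0],4),round(best[1],4))
for c in blobs(T,(0,90,40),(22,255,115),60):
    r=cv2.minAreaRect(c)
    if 100<r[0][0]<230 and 170<r[0][1]<270:
        print("w",r,np.round(onz(T,r[0],.02),3)); print(np.round([onz(T,p,.02)[:2] for p in cv2.boxPoints(r)],3).tolist())
for c in blobs(T,(5,120,80),(20,255,255),60):
    r=cv2.minAreaRect(c)
    if 370<r[0][0]<445 and 220<r[0][1]<250: print("pin",r,np.round([onz(T,p,.022)[:2] for p in [r[0],*cv2.boxPoints(r)]],3).tolist())
E
```

```text
[[258.0, 145.0], [342.0, 159.0], [328.0, 236.0], [245.0, 222.0]] [[241.0, 186.0], [320.0, 217.0], [283.0, 278.0], [196.0, 238.0]]
board [258. 145.] [0.698  0.0909 0.0441] 0.0009
board [342. 159.] [ 0.6524 -0.1595  0.043 ] 0.0006
board [328. 236.] [ 0.4238 -0.1173  0.0162] 0.0007
board [245. 222.] [0.4679 0.1331 0.0195] 0.0011
w ((192.5, 243.5), (23.0, 13.0), 90.0) [0.404 0.293 0.02 ]
[[0.439, 0.313], [0.439, 0.273], [0.369, 0.273], [0.369, 0.313]]
w ((149.5, 216.5), (23.0, 21.0), 90.0) [0.487 0.426 0.02 ]
[[0.522, 0.459], [0.522, 0.394], [0.452, 0.393], [0.452, 0.457]]
w ((188.3845977783203, 196.076904296875), (19.969207763671875, 13.867504119873047), 56.3099365234375) [0.548 0.307 0.02 ]
[[0.562, 0.342], [0.586, 0.306], [0.534, 0.272], [0.511, 0.307]]
pin ((410.4187927246094, 232.88775634765625), (13.56689167022705, 59.34074020385742), 87.79740142822266) [[0.431, -0.362], [0.449, -0.274], [0.454, -0.45], [0.414, -0.45], [0.408, -0.274]]
```

```bash
cat >> h.py <<'E'
def plan(*wps):
    "waypoints (x,y,z,yaw of tool y in deg) -> dp mm, spin deg from the present pose"
    from cell import sense
    from scipy.spatial.transform import Rotation as R
    s=sense();Rm=R.from_quat(s["orientation"]).as_matrix();y0=np.degrees(np.arctan2(Rm[1,1],Rm[0,1]))
    print("t",round(s["t"],2),"pos",np.round(s["position"],4),"yaw",round(y0,1),"gap",round(s["finger_gap"],4),"F",np.round(s["wrist_force"],1),"g",round(s["gripper_force"],1),"q6",round(s["q"][5],2))
    for w in wps:
        dp=Rm.T@(np.array(w[:3])-s["position"])*1000
        print(w,"dp",np.round(dp,1),"spin",round((y0-w[3]+90)%180-90,1))
E
python3 -c "
from h import *
plan((.44,.33,.3,90))"
```

```text
t 0.1 pos [0.2424 0.5209 0.2555] yaw 65.0 gap 0.0852 F [-0.3  0.3 -0.7] g 0.0 q6 -0.21
(0.44, 0.33, 0.3, 90) dp [-259.7  -89.7  -44.5] spin -25.0
```

Request:
carry_out --increments '[{"dp": [-52,-18,-9],"spin": -5,"claw": 0},{"dp": [-104,-36,-18],"spin": -10,"claw": 0},{"dp": [-156,-54,-27],"spin": -15,"claw": 0},{"dp": [-208,-72,-36],"spin": -20,"claw": 0},{"dp": [-260,-90,-45],"spin": -25,"claw": 0},{"dp": [-260,-90,-45],"spin": -25,"claw": 0},{"dp": [-260,-90,-45],"spin": -25,"claw": 0}]'

```text
t: 0.98
position: [0.44, 0.3299, 0.3007]
orientation: [0.0, 1.0, -0.0, -0.001]
wrist_force: [0.6, 0.1, 0.1]
finger_gap: 0.0853
gripper_force: 0.0
```

```bash
python3 - <<'E'
from h import *
from cell import viewer
plan()
d=viewer.snapshot("wrist");pickle.dump(d,open("w1.pkl","wb"));cv2.imwrite("pics/w1.png",d["img"]);print(np.round(d["world_from_camera"],3))
E
```

```text
t 0.97 pos [0.44   0.3299 0.3007] yaw 89.9 gap 0.0853 F [0.6 0.1 0.1] g 0.0 q6 -1.14
[[ 0.001 -0.945 -0.326  0.356]
 [ 1.     0.001  0.001  0.33 ]
 [-0.    -0.326  0.945  0.418]
 [ 0.     0.     0.     1.   ]]
```

View pics/w1.png

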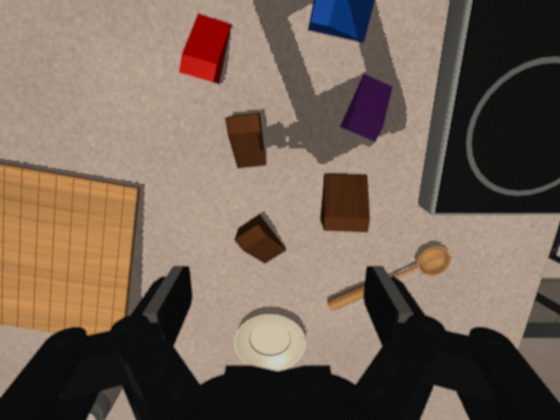

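The wrist view shows narrow B at (246,139), narrow A at (260,238), broad at (346,202), and the board's near-left edge at (138,185). Next I'll get the corner pixels.

```bash
python3 - <<'E'
from h import *
d=pickle.load(open("w1.pkl","rb"))
hsv=cv2.cvtColor(d["img"],cv2.COLOR_BGR2HSV)
for p in [(246,145),(260,238),(346,205),(300,200)]: print(hsv[p[1],p[0]])
m=cv2.inRange(hsv,(0,110,15),(20,255,115));m=cv2.morphologyEx(m,cv2.MORPH_OPEN,np.ones((3,3)))
for c in cv2.findContours(m,0,2)[0]:
    x,y,w,h=cv2.boundingRect(c)
    if cv2.contourArea(c)>300 and 200<x<380 and 90<y<260:
        q=cv2.approxPolyDP(cv2.convexHull(c),2.5,True)[:,0]
        print("blob",cv2.contourArea(c));
        for u in q: print(u,"z0",np.round(onz(d,u,0)[:2],4),"z6",np.round(onz(d,u,.006)[:2],4),"z42",np.round(onz(d,u,.042)[:2],4))
E
```

```text
[ 12 184  72]
[ 12 188  84]
[ 13 192  73]
[ 13  52 175]
blob 1249.0
[258 216] z0 [0.5174 0.3007] z6 [0.5151 0.3011] z42 [0.5012 0.3036]
[284 248] z0 [0.5698 0.3392] z6 [0.5667 0.3391] z42 [0.5483 0.3383]
[266 261] z0 [0.5922 0.3114] z6 [0.5888 0.3117] z42 [0.5685 0.3132]
[244 250] z0 [0.5731 0.278 ] z6 [0.57   0.2787] z42 [0.5513 0.2832]
[236 241] z0 [0.5579 0.2664] z6 [0.555  0.2673] z42 [0.5377 0.2728]
[239 229] z0 [0.5382 0.2718] z6 [0.5355 0.2726] z42 [0.5199 0.2776]
blob 2411.5
[325 174] z0 [0.4543 0.3961] z6 [0.4529 0.3952] z42 [0.4445 0.3894]
[366 176] z0 [0.4573 0.4539] z6 [0.4558 0.4522] z42 [0.4471 0.4415]
[366 230] z0 [0.54   0.4617] z6 [0.5374 0.4598] z42 [0.5215 0.4484]
[324 228] z0 [0.5367 0.3987] z6 [0.5341 0.3977] z42 [0.5186 0.3918]
[321 217] z0 [0.5191 0.3934] z6 [0.5167 0.3925] z42 [0.5027 0.387 ]
blob 1541.5
[258 113] z0 [0.3722 0.3039] z6 [0.372  0.3042] z42 [0.3706 0.3065]
[264 164] z0 [0.44   0.3107] z6 [0.4388 0.311 ] z42 [0.4316 0.3126]
[238 166] z0 [0.4428 0.2745] z6 [0.4416 0.2753] z42 [0.4341 0.28  ]
[226 118] z0 [0.3785 0.2614] z6 [0.3782 0.2624] z42 [0.3762 0.2682]
```

```bash
python3 -c "
from h import *
plan((.397,.289,.1,95),(.397,.289,.027,95),(.397,.289,.15,95))"
```

```text
t 1.02 pos [0.4395 0.3304 0.3006] yaw 90.0 gap 0.0851 F [ 0.1  0.4 -0.9] g 0.0 q6 -1.14
(0.397, 0.289, 0.1, 95) dp [ 42.2 -41.3 200.7] spin -5.0
(0.397, 0.289, 0.027, 95) dp [ 42.1 -41.3 273.7] spin -5.0
(0.397, 0.289, 0.15, 95) dp [ 42.3 -41.3 150.7] spin -5.0
```

Request:
carry_out --increments '[{"dp": [10,-10,50],"spin": -1,"claw": 0},{"dp": [21,-20,100],"spin": -2,"claw": 0},{"dp": [32,-30,150],"spin": -4,"claw": 0},{"dp": [42,-41,200],"spin": -5,"claw": 0},{"dp": [42,-41,235],"spin": -5,"claw": 0},{"dp": [42,-41,260],"spin": -5,"claw": 0},{"dp": [42,-41,273],"spin": -5,"claw": 0},{"dp": [42,-41,273],"spin": -5,"claw": 0},{"dp": [42,-41,273],"spin": -5,"claw": 150},{"dp": [42,-41,273],"spin": -5,"claw": 150},{"dp": [42,-41,273],"spin": -5,"claw": 180},{"dp": [42,-41,273],"spin": -5,"claw": 180},{"dp": [42,-41,273],"spin": -5,"claw": 180},{"dp": [42,-41,273],"spin": -5,"claw": 180}]' --force 25

```text
t: 2.78
position: [0.3992, 0.2892, 0.0293]
orientation: [-0.044, 0.999, 0.0, 0.001]
wrist_force: [-1.1, -0.7, 6.8]
finger_gap: 0.0396
gripper_force: 25.8
```

```bash
python3 -c "
from h import *
plan((.41,.26,.15,95),(.46,-.03,.30,80))"
```

```text
t 2.77 pos [0.3992 0.2892 0.0293] yaw 95.0 gap 0.0396 F [-1.1 -0.7  6.8] g 25.8 q6 -1.27
(0.41, 0.26, 0.15, 95) dp [  -8.4  -30.  -120.7] spin 0.0
(0.46, -0.03, 0.3, 80) dp [ -33.  -323.2 -270.9] spin 15.0
```

Request:
carry_out --increments '[{"dp": [0,0,-30],"spin": 0,"claw": 180},{"dp": [0,0,-80],"spin": 0,"claw": 180},{"dp": [-5,-30,-120],"spin": 0,"claw": 180},{"dp": [-10,-75,-155],"spin": 3,"claw": 180},{"dp": [-15,-125,-185],"spin": 6,"claw": 180},{"dp": [-20,-175,-215],"spin": 9,"claw": 180},{"dp": [-25,-225,-240],"spin": 12,"claw": 180},{"dp": [-30,-275,-260],"spin": 15,"claw": 180},{"dp": [-33,-323,-270],"spin": 15,"claw": 180},{"dp": [-33,-323,-270],"spin": 15,"claw": 180},{"dp": [-33,-323,-270],"spin": 15,"claw": 180}]'

```text
t: 4.15
position: [0.4592, -0.0296, 0.2978]
orientation: [0.087, 0.996, 0.0, -0.0]
wrist_force: [0.3, 0.4, 0.2]
finger_gap: 0.0396
gripper_force: 25.6
```

```bash
python3 - <<'E'
from h import *
from cell import viewer
plan()
d=viewer.snapshot("wrist");pickle.dump(d,open("w2.pkl","wb"));cv2.imwrite("pics/w2.png",d["img"])
hsv=cv2.cvtColor(d["img"],cv2.COLOR_BGR2HSV)
m=cv2.inRange(hsv,(8,90,110),(25,255,255));c=max(cv2.findContours(m,0,2)[0],key=cv2.contourArea)
print(cv2.approxPolyDP(cv2.convexHull(c),4,True)[:,0].tolist())
E
```

```text
t 4.15 pos [ 0.4592 -0.0296  0.2978] yaw 80.0 gap 0.0396 F [0.3 0.4 0.2] g 25.6 q6 -1.72
[[207, 151], [403, 153], [387, 312], [210, 267]]
```

View pics/w2.png

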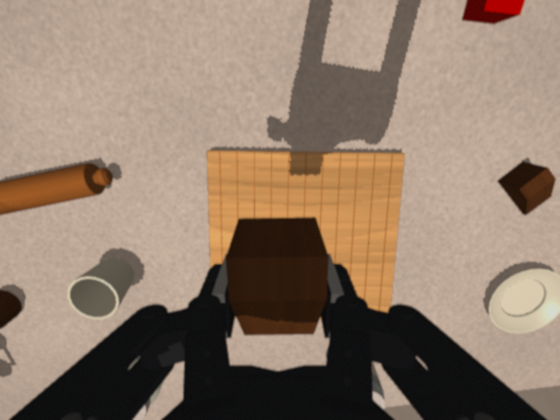

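The picture shows the board's low edge running from (207,151) to (403,153), with the held wedge at rows 218–333.

```bash
python3 - <<'E'
from h import *
d=pickle.load(open("w2.pkl","rb"))
a,b=onz(d,(207,151),.018),onz(d,(403,153),.018);print(a,b,np.linalg.norm(a-b),np.degrees(np.arctan2(*(b-a)[1::-1])))
u=np.array([np.sin(t:=np.arctan2(*(b-a)[1::-1])),-np.cos(t)]);print("C",(a+b)[:2]/2+.1188*u)
T=pickle.load(open("top0.pkl","rb"))
q=[(258,145,.052),(342,159,.052),(328,236,.018),(245,222,.018)];P=[onz(T,p[:2],p[2])[:2] for p in q];print("Ctop",np.mean(P,0))
p=np.array([.4592,-.0296]);ux=np.array([np.cos(np.radians(-10)),np.sin(np.radians(-10))])
for r,z in((218,.2685),(333,.2745)):
    for col in(243,315): w=onz(d,(col,r),z)[:2]-p;print(r,round(w@ux,4),round(w@[-ux[1],ux[0]],4))
E
```

```text
[ 0.42249037 -0.11641036  0.018     ] [0.46958519 0.13463637 0.018     ] 0.2554258842712697 79.37515088233137
C [ 0.56280101 -0.01279106]
Ctop [ 0.55954493 -0.0127944 ]
218 -0.026 -0.0181
218 -0.026 0.0192
333 0.0423 -0.02
333 0.0423 0.0212
```

```bash
python3 -c "
from h import *
plan((.491,-.059,.09,79.5),(.491,-.059,.0575,79.5))"
```

```text
t 4.2 pos [ 0.4591 -0.0291  0.2977] yaw 80.1 gap 0.0397 F [-0.4  0.1 -0.4] g 25.6 q6 -1.72
(0.491, -0.059, 0.09, 79.5) dp [-36.8 -24.1 207.7] spin 0.6
(0.491, -0.059, 0.0575, 79.5) dp [-36.8 -24.1 240.2] spin 0.6
```

Request:
carry_out --increments '[{"dp": [-9,-6,50],"spin": 0.5,"claw": 180},{"dp": [-18,-12,100],"spin": 0.5,"claw": 180},{"dp": [-27,-18,150],"spin": 0.5,"claw": 180},{"dp": [-37,-24,195],"spin": 0.5,"claw": 180},{"dp": [-37,-24,222],"spin": 0.5,"claw": 180},{"dp": [-37,-24,232],"spin": 0.5,"claw": 180},{"dp": [-37,-24,236],"spin": 0.5,"claw": 180},{"dp": [-37,-24,238],"spin": 0.5,"claw": 180},{"dp": [-37,-24,240],"spin": 0.5,"claw": 180},{"dp": [-37,-24,240],"spin": 0.5,"claw": 180}]' --force 20

```text
t: 5.45
position: [0.4924, -0.0597, 0.0599]
orientation: [0.091, 0.996, -0.0, 0.001]
wrist_force: [-2.5, 0.6, 3.2]
finger_gap: 0.0397
gripper_force: 21.1
```

Contact is gentle. I'll press about 3 mm more and open slowly.

Request:
carry_out --increments '[{"dp": [0,0,2],"spin": 0,"claw": 180},{"dp": [0,0,4],"spin": 0,"claw": 180},{"dp": [0,0,4],"spin": 0,"claw": 110},{"dp": [0,0,4],"spin": 0,"claw": 60},{"dp": [0,0,3],"spin": 0,"claw": 30},{"dp": [0,0,2],"spin": 0,"claw": 30},{"dp": [0,0,-20],"spin": 0,"claw": 0},{"dp": [0,0,-60],"spin": 0,"claw": 0},{"dp": [0,0,-110],"spin": 0,"claw": 0},{"dp": [0,0,-160],"spin": 0,"claw": 0},{"dp": [30,0,-180],"spin": 0,"claw": 0},{"dp": [30,0,-180],"spin": 0,"claw": 0},{"dp": [30,0,-180],"spin": 0,"claw": 0}]'

```text
t: 7.08
position: [0.4625, -0.0546, 0.2378]
orientation: [0.091, 0.996, 0.0, -0.0]
wrist_force: [-0.8, -0.1, 0.1]
finger_gap: 0.0856
gripper_force: 0.0
```

```bash
cat >> h.py <<'E'
C=np.array([.5612,-.013,.035]);A=np.radians(-10.5);t8=np.radians(8)
U=np.array([np.cos(A)*np.cos(t8),np.sin(A)*np.cos(t8),np.sin(t8)]);V=np.array([-np.sin(A),np.cos(A),0]);N=np.cross(U,V)
def onb(d,uv,h):
    "pixel to board coords (uphill, width) at height h above the slope, mm"
    o,v=ray(d,uv);w=o+v*((h-(o-C)@N)/(v@N))-C;return np.round([w@U*1000,w@V*1000],1)
def dark(d,amin=300):
    hsv=cv2.cvtColor(d["img"],cv2.COLOR_BGR2HSV);m=cv2.inRange(hsv,(0,110,15),(20,255,118));m=cv2.morphologyEx(m,cv2.MORPH_OPEN,np.ones((3,3)))
    return [c for c in cv2.findContours(m,0,2)[0] if cv2.contourArea(c)>amin]
E
python3 - <<'E'
from h import *
from cell import viewer
plan()
d=viewer.snapshot("wrist");pickle.dump(d,open("w3.pkl","wb"));cv2.imwrite("pics/w3.png",d["img"])
for c in dark(d):
    q=cv2.approxPolyDP(cv2.convexHull(c),2.5,True)[:,0]
    print("blob",cv2.contourArea(c))
    if cv2.contourArea(c)<9000:
        for u in q: print(u,"h0",onb(d,u,0),"h6",onb(d,u,.006),"h42",onb(d,u,.042))
E
```

```text
t 7.08 pos [ 0.4625 -0.0546  0.2378] yaw 79.5 gap 0.0856 F [-0.8 -0.1  0.1] g 0.0 q6 -1.76
blob 2590.0
[301 174] h0 [-95.6 -32.8] h6 [-96.2 -33.3] h42 [-99.5 -36.1]
[294 244] h0 [-13.7 -39.8] h6 [-15.7 -40.1] h42 [-27.7 -42.2]
[261 244] h0 [-13.7 -78.5] h6 [-15.7 -78.1] h42 [-27.7 -76.1]
[258 188] h0 [-79.8 -81.2] h6 [-80.7 -80.8] h42 [-85.7 -78.5]
[264 177] h0 [-92.3 -74.3] h6 [-92.9 -74. ] h42 [-96.6 -72.4]
blob 1888.0
[104 180] h0 [ -88.9 -254.2] h6 [ -89.6 -250.8] h42 [ -93.6 -230.2]
[103 191] h0 [ -76.4 -256.7] h6 [ -77.3 -253.3] h42 [ -82.7 -232.4]
[ 90 203] h0 [ -62.6 -273.1] h6 [ -63.7 -269.3] h42 [ -70.5 -246.8]
[  0 222] h0 [ -40.2 -379.8] h6 [ -41.8 -374.1] h42 [ -50.9 -340.3]
[  0 185] h0 [ -83.2 -372.2] h6 [ -84.  -366.7] h42 [ -88.6 -333.6]
[ 72 169] h0 [-101.2 -288.6] h6 [-101.7 -284.6] h42 [-104.4 -260.4]
[ 97 174] h0 [ -95.6 -261.3] h6 [ -96.2 -257.8] h42 [ -99.5 -236.4]
blob 1281.0
[393 153] h0 [-118.8   68.5] h6 [-119.    66.3] h42 [-119.9   52.8]
[386 164] h0 [-106.8   61.6] h6 [-107.1   59.5] h42 [-109.3   46.7]
[322 171] h0 [-99.   -9.4] h6 [-99.5 -10.3] h42 [-102.5  -15.5]
[261 161] h0 [-110.1  -77.5] h6 [-110.4  -77.2] h42 [-112.2  -75.2]
[245 155] h0 [-116.7  -95.1] h6 [-116.8  -94.5] h42 [-117.9  -90.7]
```

View pics/w3.png

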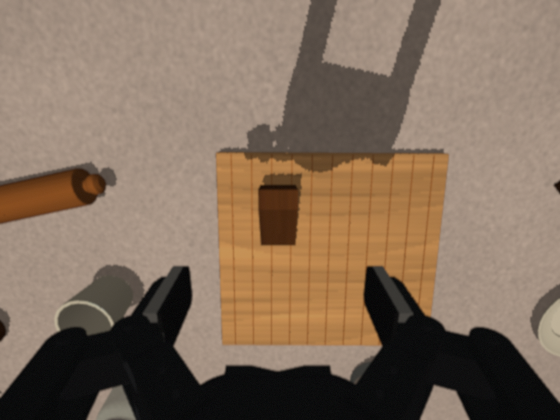

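The first narrow wedge sits at (−50.7, −59), straight, close to the target. Next is narrow A.

```bash
python3 -c "
from h import *
plan((.503,.281,.24,122))"
```

```text
t 7.12 pos [ 0.4624 -0.0546  0.2375] yaw 79.5 gap 0.0854 F [-1.3 -0.2  1.5] g 0.0 q6 -1.76
(0.503, 0.281, 0.24, 122) dp [ 21.2 337.4  -2.4] spin -42.5
```

Request:
carry_out --increments '[{"dp": [3,50,-2],"spin": -6,"claw": 0},{"dp": [6,100,-2],"spin": -12,"claw": 0},{"dp": [9,150,-2],"spin": -18,"claw": 0},{"dp": [12,200,-2],"spin": -24,"claw": 0},{"dp": [15,250,-2],"spin": -30,"claw": 0},{"dp": [18,300,-2],"spin": -36,"claw": 0},{"dp": [21,337,-2],"spin": -42,"claw": 0},{"dp": [21,337,-2],"spin": -42,"claw": 0},{"dp": [21,337,-2],"spin": -42,"claw": 0}]'

```text
t: 8.25
position: [0.5027, 0.2802, 0.2389]
orientation: [-0.271, 0.962, -0.0, -0.001]
wrist_force: [-0.2, -0.3, 0.4]
finger_gap: 0.0853
gripper_force: 0.0
```

```bash
python3 - <<'E'
from h import *
from cell import viewer
plan()
d=viewer.snapshot("wrist");pickle.dump(d,open("w4.pkl","wb"));cv2.imwrite("pics/w4.png",d["img"])
for c in dark(d):
    q=cv2.approxPolyDP(cv2.convexHull(c),2.5,True)[:,0]
    if cv2.contourArea(c)<9000 and len(q)<9:
        print("blob",cv2.contourArea(c))
        for u in q: print(u,"z0",np.round(onz(d,u,0)[:2],4),"z6",np.round(onz(d,u,.006)[:2],4),"z42",np.round(onz(d,u,.042)[:2],4))
E
```

```text
t 8.25 pos [0.5027 0.2802 0.2389] yaw 121.5 gap 0.0853 F [-0.2 -0.3  0.4] g 0.0 q6 -1.82
blob 481.0
[547 364] z0 [0.5398 0.7788] z6 [0.538  0.7696] z42 [0.527  0.7148]
[559 368] z0 [0.5358 0.8003] z6 [0.534  0.7908] z42 [0.5235 0.7337]
[559 402] z0 [0.5846 0.8548] z6 [0.582  0.8444] z42 [0.5665 0.7819]
[537 374] z0 [0.5616 0.7808] z6 [0.5594 0.7717] z42 [0.5463 0.7166]
blob 1611.0
[288 193] z0 [0.5159 0.3025] z6 [0.5144 0.3014] z42 [0.5059 0.2947]
[290 243] z0 [0.5717 0.3406] z6 [0.5693 0.3388] z42 [0.5551 0.3283]
[261 244] z0 [0.5925 0.3093] z6 [0.5898 0.3081] z42 [0.5735 0.3007]
[256 216] z0 [0.5623 0.2843] z6 [0.5601 0.2835] z42 [0.5469 0.2786]
[258 195] z0 [0.5372 0.2726] z6 [0.5354 0.2719] z42 [0.5247 0.2682]
blob 3248.5
[379 191] z0 [0.4558 0.3958] z6 [0.4554 0.3931] z42 [0.453  0.3769]
[416 215] z0 [0.4565 0.4545] z6 [0.4561 0.4508] z42 [0.4536 0.4287]
[402 258] z0 [0.5131 0.478 ] z6 [0.5117 0.4739] z42 [0.5035 0.4495]
[392 270] z0 [0.5342 0.4781] z6 [0.5325 0.474 ] z42 [0.5221 0.4495]
[353 246] z0 [0.5326 0.4126] z6 [0.5309 0.4097] z42 [0.5207 0.3918]
[347 234] z0 [0.5228 0.396 ] z6 [0.5213 0.3933] z42 [0.5121 0.3772]
blob 338.0
[322   0] z0 [0.3266 0.2241] z6 [0.3283 0.2243] z42 [0.339  0.2255]
[337   0] z0 [0.3187 0.237 ] z6 [0.3206 0.2369] z42 [0.332  0.2368]
[350  19] z0 [0.3254 0.2579] z6 [0.3272 0.2575] z42 [0.338  0.2553]
[341  26] z0 [0.3354 0.2537] z6 [0.337  0.2534] z42 [0.3467 0.2516]
```

View pics/w4.png

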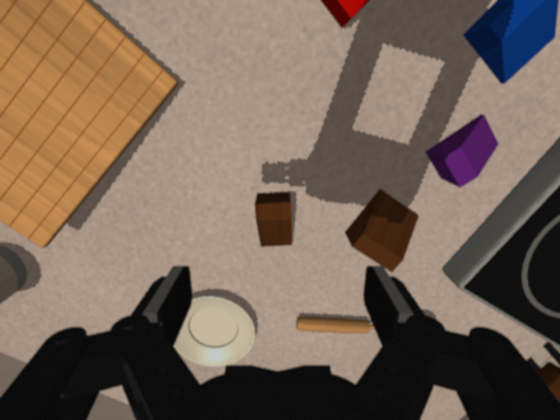

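Narrow A is seen aligned with the jaws: thick end at row 193, thin end at row 244, columns 258–290. The plate, spoon and broad wedge are clear of the fingers.

```bash
python3 -c "
from h import *
plan((.544,.3005,.1,123.6),(.544,.3005,.0295,123.6),(.50,.3005,.14,123.6))"
```

```text
t 8.3 pos [0.5029 0.2798 0.2392] yaw 121.4 gap 0.0855 F [ 1.  -0.3  0.4] g 0.0 q6 -1.82
(0.544, 0.3005, 0.1, 123.6) dp [-46.1  -3.8 139.1] spin -2.2
(0.544, 0.3005, 0.0295, 123.6) dp [-46.3  -3.8 209.6] spin -2.2
(0.5, 0.3005, 0.14, 123.6) dp [-8.5 19.1 99.2] spin -2.2
```

Request:
carry_out --increments '[{"dp": [-15,-1,45],"spin": -1,"claw": 0},{"dp": [-31,-3,90],"spin": -2,"claw": 0},{"dp": [-46,-4,135],"spin": -2,"claw": 0},{"dp": [-46,-4,175],"spin": -2,"claw": 0},{"dp": [-46,-4,200],"spin": -2,"claw": 0},{"dp": [-46,-4,209],"spin": -2,"claw": 0},{"dp": [-46,-4,209],"spin": -2,"claw": 0},{"dp": [-46,-4,209],"spin": -2,"claw": 150},{"dp": [-46,-4,209],"spin": -2,"claw": 180},{"dp": [-46,-4,209],"spin": -2,"claw": 180},{"dp": [-46,-4,209],"spin": -2,"claw": 180},{"dp": [-46,-4,209],"spin": -2,"claw": 180},{"dp": [-46,-4,209],"spin": -2,"claw": 180}]' --force 25

```text
t: 9.93
position: [0.5451, 0.3016, 0.0325]
orientation: [-0.289, 0.957, -0.0, 0.001]
wrist_force: [-0.3, -0.5, 5.6]
finger_gap: 0.0396
gripper_force: 26.5
```

```bash
python3 -c "
from h import *
plan((.544,.3005,.2,123.6),(.512,.055,.2,79.5))"
```

```text
t 9.93 pos [0.5451 0.3016 0.0325] yaw 123.5 gap 0.0396 F [-0.3 -0.5  5.6] g 26.5 q6 -1.84
(0.544, 0.3005, 0.2, 123.6) dp [   1.2   -0.4 -167.5] spin -0.1
(0.512, 0.055, 0.2, 79.5) dp [ 163.6 -187.3 -167.7] spin 44.0
```

Request:
carry_out --increments '[{"dp": [0,0,-40],"spin": 0,"claw": 180},{"dp": [0,0,-90],"spin": 0,"claw": 180},{"dp": [10,-12,-140],"spin": 4,"claw": 180},{"dp": [35,-40,-168],"spin": 12,"claw": 180},{"dp": [67,-77,-168],"spin": 20,"claw": 180},{"dp": [100,-115,-168],"spin": 28,"claw": 180},{"dp": [133,-153,-168],"spin": 36,"claw": 180},{"dp": [164,-187,-168],"spin": 44,"claw": 180},{"dp": [164,-187,-168],"spin": 44,"claw": 180},{"dp": [164,-187,-168],"spin": 44,"claw": 180}]'

```text
t: 11.18
position: [0.5109, 0.0551, 0.1993]
orientation: [0.091, 0.996, 0.0, -0.0]
wrist_force: [0.2, 0.1, -0.5]
finger_gap: 0.0396
gripper_force: 25.8
```

```bash
python3 - <<'E'
from h import *
from cell import viewer
plan((.512,.055,.064,79.5))
d=viewer.snapshot("wrist");pickle.dump(d,open("w5.pkl","wb"));cv2.imwrite("pics/w5.png",d["img"])
hsv=cv2.cvtColor(d["img"],cv2.COLOR_BGR2HSV)
print([ (r,hsv[r,280].tolist()) for r in range(205,350,6)])
for c in dark(d):
    if cv2.pointPolygonTest(c,(280,290),False)>0: print(cv2.approxPolyDP(cv2.convexHull(c),3,True)[:,0].tolist())
E
```

```text
t 11.18 pos [0.5109 0.0551 0.1993] yaw 79.6 gap 0.0396 F [ 0.2  0.1 -0.5] g 25.8 q6 -1.51
(0.512, 0.055, 0.064, 79.5) dp [ -1.1   0.  135.3] spin 0.1
[(205, [15, 144, 122]), (211, [15, 144, 124]), (217, [15, 151, 135]), (223, [12, 178, 43]), (229, [11, 170, 45]), (235, [13, 202, 43]), (241, [11, 170, 42]), (247, [12, 168, 41]), (253, [13, 191, 40]), (259, [12, 187, 49]), (265, [12, 177, 49]), (271, [12, 184, 50]), (277, [12, 179, 50]), (283, [12, 193, 49]), (289, [12, 189, 50]), (295, [11, 177, 49]), (301, [13, 193, 49]), (307, [12, 191, 48]), (313, [11, 190, 47]), (319, [12, 185, 87]), (325, [12, 182, 80]), (331, [14, 157, 133]), (337, [16, 147, 214]), (343, [16, 144, 225]), (349, [15, 144, 223])]
[[314, 218], [326, 253], [326, 287], [312, 329], [246, 331], [235, 312], [229, 287], [228, 253], [240, 218]]
```

Request:
carry_out --increments '[{"dp": [-2,0,45],"spin": 0,"claw": 180},{"dp": [-2,0,90],"spin": 0,"claw": 180},{"dp": [-2,0,118],"spin": 0,"claw": 180},{"dp": [-2,0,130],"spin": 0,"claw": 180},{"dp": [-2,0,134],"spin": 0,"claw": 180},{"dp": [-2,0,137],"spin": 0,"claw": 180},{"dp": [-2,0,139],"spin": 0,"claw": 180},{"dp": [-2,0,140],"spin": 0,"claw": 180},{"dp": [-2,0,140],"spin": 0,"claw": 180}]' --force 20

```text
t: 12.35
position: [0.5134, 0.055, 0.0612]
orientation: [0.091, 0.996, 0.0, 0.001]
wrist_force: [-4.7, 0.7, 5.9]
finger_gap: 0.0394
gripper_force: 25.0
```

Request:
carry_out --increments '[{"dp": [0,0,2],"spin": 0,"claw": 180},{"dp": [0,0,2],"spin": 0,"claw": 110},{"dp": [0,0,2],"spin": 0,"claw": 60},{"dp": [0,0,1],"spin": 0,"claw": 30},{"dp": [0,0,0],"spin": 0,"claw": 30},{"dp": [0,0,-20],"spin": 0,"claw": 0},{"dp": [0,0,-60],"spin": 0,"claw": 0},{"dp": [0,0,-110],"spin": 0,"claw": 0},{"dp": [20,-20,-160],"spin": 0,"claw": 0},{"dp": [40,-50,-180],"spin": 0,"claw": 0},{"dp": [40,-60,-180],"spin": 0,"claw": 0},{"dp": [40,-60,-180],"spin": 0,"claw": 0}]'

```text
t: 13.85
position: [0.4626, 0.0023, 0.239]
orientation: [0.092, 0.996, 0.0, -0.0]
wrist_force: [-0.3, 0.1, 0.5]
finger_gap: 0.0855
gripper_force: 0.0
```

```bash
python3 - <<'E'
from h import *
from cell import viewer
plan((.39,-.34,.28,10))
d=viewer.snapshot("wrist");pickle.dump(d,open("w6.pkl","wb"));cv2.imwrite("pics/w6.png",d["img"])
for c in dark(d):
    q=cv2.approxPolyDP(cv2.convexHull(c),2.5,True)[:,0]
    if cv2.contourArea(c)<9000 and len(q)<9 and 150<q[:,0].mean()<400:
        print("blob",cv2.contourArea(c))
        for u in q: print(u,"h0",onb(d,u,0),"h6",onb(d,u,.006),"h42",onb(d,u,.042))
hsv=cv2.cvtColor(d["img"],cv2.COLOR_BGR2HSV)
m=cv2.inRange(hsv,(8,90,110),(25,255,255));c=max(cv2.findContours(m,0,2)[0],key=cv2.contourArea)
q=cv2.approxPolyDP(cv2.convexHull(c),4,True)[:,0];print("board",[(u.tolist(),onb(d,u,0).tolist()) for u in q])
E
```

```text
t 13.85 pos [0.4626 0.0023 0.239 ] yaw 79.4 gap 0.0855 F [-0.3  0.1  0.5] g 0.0 q6 -1.64
(0.39, -0.34, 0.28, 10) dp [   8.7 -349.8  -41.1] spin 69.4
blob 2699.0
[353 184] h0 [-93.9  82.6] h6 [-94.7  81.1] h42 [-99.2  72.1]
[357 200] h0 [-75.5  88. ] h6 [-76.5  86.4] h42 [-83.   76.9]
[356 220] h0 [-51.8  88. ] h6 [-53.3  86.4] h42 [-62.3  76.9]
[347 251] h0 [-14.   79.2] h6 [-16.2  77.7] h42 [-29.1  69.1]
[314 253] h0 [-11.6  40.1] h6 [-13.8  39.3] h42 [-26.9  34.8]
[313 201] h0 [-74.4  37.6] h6 [-75.4  36.9] h42 [-82.   32.6]
[318 185] h0 [-92.8  42.9] h6 [-93.6  42.1] h42 [-98.2  37.3]
blob 2797.0
[250 183] h0 [-95.2 -34.4] h6 [-95.9 -33.8] h42 [-100.3  -30.5]
[247 250] h0 [-15.4 -39.4] h6 [-17.5 -38.8] h42 [-30.3 -35. ]
[214 252] h0 [-13.  -78.6] h6 [-15.1 -77.3] h42 [-28.1 -69.4]
[204 220] h0 [-52.1 -88.6] h6 [-53.6 -87.1] h42 [-62.5 -78.2]
[203 199] h0 [-76.8 -88.6] h6 [-77.9 -87.1] h42 [-84.2 -78.1]
[216 184] h0 [-94.1 -73. ] h6 [-94.9 -71.8] h42 [-99.4 -64.4]
board [([396, 163], [-117.5, 129.6]), ([378, 351], [119.5, 124.3]), ([179, 349], [116.3, -128.4]), ([168, 161], [-120.1, -125.7])]
```

Both wedges are set: plus at (−50, 58.5), minus at (−51, −58). Next the pin.

Request:
carry_out --increments '[{"dp": [0,-40,-20],"spin": 8,"claw": 0},{"dp": [0,-85,-41],"spin": 16,"claw": 0},{"dp": [0,-130,-41],"spin": 24,"claw": 0},{"dp": [-5,-175,-41],"spin": 32,"claw": 0},{"dp": [-10,-220,-41],"spin": 40,"claw": 0},{"dp": [-15,-265,-41],"spin": 48,"claw": 0},{"dp": [-20,-300,-41],"spin": 56,"claw": 0},{"dp": [-25,-313,-41],"spin": 64,"claw": 0},{"dp": [-25,-313,-41],"spin": 69,"claw": 0},{"dp": [-25,-313,-41],"spin": 69,"claw": 0},{"dp": [-25,-313,-41],"spin": 69,"claw": 0}]'

```text
t: 15.28
position: [0.4306, -0.309, 0.2794]
orientation: [0.638, 0.77, 0.0, -0.001]
wrist_force: [-0.5, 0.1, -0.8]
finger_gap: 0.0855
gripper_force: 0.0
```

```bash
python3 - <<'E'
from h import *
from cell import viewer
plan()
d=viewer.snapshot("wrist");pickle.dump(d,open("w7.pkl","wb"));cv2.imwrite("pics/w7.png",d["img"])
hsv=cv2.cvtColor(d["img"],cv2.COLOR_BGR2HSV)
m=cv2.inRange(hsv,(3,120,50),(20,255,255));m=cv2.morphologyEx(m,cv2.MORPH_OPEN,np.ones((5,5)))
for c in cv2.findContours(m,0,2)[0]:
    if cv2.contourArea(c)>1500:
        r=cv2.minAreaRect(c);P=[onz(d,p,.022)[:2] for p in [r[0],*cv2.boxPoints(r)]]
        print(cv2.contourArea(c),np.round(r[0],0),np.round(r[1],0),np.round(r[2],1),np.round(P,3).tolist())
E
```

```text
t 15.28 pos [ 0.4306 -0.309   0.2794] yaw 10.7 gap 0.0855 F [-0.5  0.1 -0.8] g 0.0 q6 -1.03
1799.0 [ 22. 331.] [66. 43.] 90.0 [[0.094, -0.625], [0.068, -0.569], [0.13, -0.558], [0.122, -0.685], [0.055, -0.698]]
4151.5 [275. 197.] [ 34. 148.] 8.7 [[0.434, -0.344], [0.414, -0.453], [0.41, -0.252], [0.451, -0.25], [0.462, -0.453]]
10098.5 [435.  40.] [ 79. 242.] 90.0 [[0.574, -0.133], [0.435, -0.121], [0.686, -0.074], [0.723, -0.146], [0.452, -0.196]]
```

View pics/w7.png

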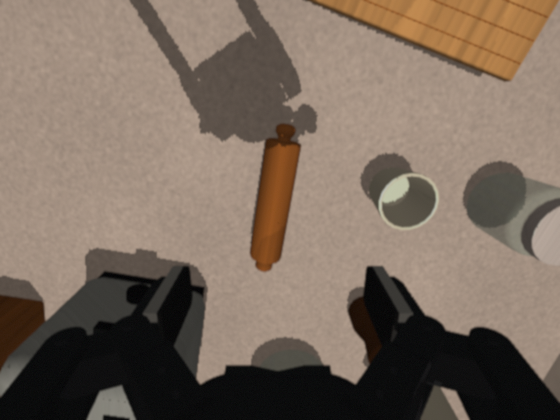

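The pin runs from (286,125) to (264,269). The cup at (408,200) and the toaster are clear of the grasp.

```bash
python3 -c "
from h import *
plan((.434,-.352,.1,2.1),(.434,-.352,.036,2.1))"
```

```text
t 15.32 pos [ 0.4306 -0.3091  0.2797] yaw 10.7 gap 0.0857 F [-0.6 -0.4 -0.2] g 0.0 q6 -1.03
(0.434, -0.352, 0.1, 2.1) dp [-43.   -4.5 179.7] spin 8.6
(0.434, -0.352, 0.036, 2.1) dp [-43.   -4.5 243.7] spin 8.6
```

Request:
carry_out --increments '[{"dp": [-11,-1,45],"spin": 2,"claw": 0},{"dp": [-22,-2,90],"spin": 4,"claw": 0},{"dp": [-33,-3,135],"spin": 6,"claw": 0},{"dp": [-43,-4,180],"spin": 8.5,"claw": 0},{"dp": [-43,-4,215],"spin": 8.5,"claw": 0},{"dp": [-43,-4,236],"spin": 8.5,"claw": 0},{"dp": [-43,-4,243],"spin": 8.5,"claw": 0},{"dp": [-43,-4,243],"spin": 8.5,"claw": 100},{"dp": [-43,-4,243],"spin": 8.5,"claw": 140},{"dp": [-43,-4,243],"spin": 8.5,"claw": 170},{"dp": [-43,-4,243],"spin": 8.5,"claw": 170},{"dp": [-43,-4,243],"spin": 8.5,"claw": 170},{"dp": [-43,-4,243],"spin": 8.5,"claw": 170}]' --force 40

```text
t: 16.95
position: [0.435, -0.3534, 0.0388]
orientation: [0.694, 0.72, -0.0, 0.001]
wrist_force: [-0.6, 0.7, 6.7]
finger_gap: 0.0425
gripper_force: 40.7
```

```bash
python3 -c "
from h import *
p=C+.022*N;print(p)
plan((.434,-.352,.2,2.1),(p[0],p[1],.2,-10.5))"
```

```text
[ 0.55818946 -0.01244203  0.0567859 ]
t 16.95 pos [ 0.435  -0.3534  0.0388] yaw 2.0 gap 0.0425 F [-0.6  0.7  6.7] g 40.7 q6 -0.93
(0.434, -0.352, 0.2, 2.1) dp [   1.1   -0.7 -161.2] spin -0.1
(np.float64(0.5581894620405627), np.float64(-0.012442029769867757), 0.2, -10.5) dp [ 336.   135.5 -161.7] spin 12.5
```

Request:
carry_out --increments '[{"dp": [0,0,-25],"spin": 0,"claw": 170},{"dp": [0,0,-70],"spin": 0,"claw": 170},{"dp": [0,0,-120],"spin": 0,"claw": 170},{"dp": [20,8,-162],"spin": 1,"claw": 170},{"dp": [60,25,-162],"spin": 2,"claw": 170},{"dp": [105,43,-162],"spin": 4,"claw": 170},{"dp": [150,61,-162],"spin": 6,"claw": 170},{"dp": [195,79,-162],"spin": 8,"claw": 170},{"dp": [240,97,-162],"spin": 10,"claw": 170},{"dp": [285,115,-162],"spin": 11,"claw": 170},{"dp": [320,129,-162],"spin": 12.5,"claw": 170},{"dp": [336,136,-162],"spin": 12.5,"claw": 170},{"dp": [336,136,-162],"spin": 12.5,"claw": 170},{"dp": [336,136,-162],"spin": 12.5,"claw": 170}]'

```text
t: 18.7
position: [0.558, -0.013, 0.1991]
orientation: [0.769, 0.639, -0.0, 0.0]
wrist_force: [0.2, -0.3, -3.1]
finger_gap: 0.0423
gripper_force: 41.7
```

```bash
python3 - <<'E'
from h import *
from cell import viewer
p=C+.022*N
f=lambda s,h:(*np.round(C+s*U+(.022+h)*N+[0,0,.0168],4),-10.5)
plan(f(.004,.03),f(.004,.006),f(.004,.002),f(-.001,.001))
d=viewer.snapshot("wrist");S=viewer.snapshot("scene")
cv2.imwrite("pics/m1.png",np.hstack([cv2.resize(d["img"],(400,300)),cv2.resize(S["img"][150:300,180:380],(400,300),interpolation=2)]))
E
```

```text
t 18.7 pos [ 0.558  -0.013   0.1991] yaw -10.5 gap 0.0423 F [ 0.2 -0.3 -3.1] g 41.7 q6 -0.05
(np.float64(0.558), np.float64(-0.0124), np.float64(0.1039), -10.5) dp [ 0.7 -0.  95.2] spin 0.0
(np.float64(0.5613), np.float64(-0.013), np.float64(0.0801), -10.5) dp [  0.7   3.3 119. ] spin 0.0
(np.float64(0.5618), np.float64(-0.0131), np.float64(0.0761), -10.5) dp [  0.7   3.8 123. ] spin 0.0
(np.float64(0.5571), np.float64(-0.0122), np.float64(0.0744), -10.5) dp [  0.7  -0.9 124.7] spin 0.0
```

View pics/m1.png

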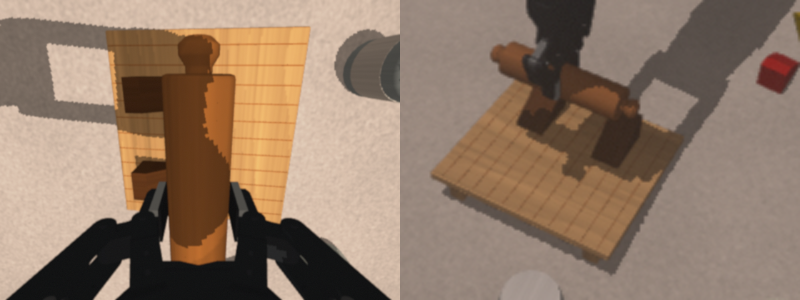

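The pin is held level along the board's width, above the two wedges at (145,95) and (150,180) in the left half. Lowering.

Request:
carry_out --increments '[{"dp": [0.5,2,45],"spin": 0,"claw": 170},{"dp": [0.5,4,85],"spin": 0,"claw": 170},{"dp": [0.5,4,108],"spin": 0,"claw": 170},{"dp": [0.5,4,118],"spin": 0,"claw": 170},{"dp": [0.5,4,122],"spin": 0,"claw": 170},{"dp": [0.5,2,123.5],"spin": 0,"claw": 170},{"dp": [0.5,0,124.5],"spin": 0,"claw": 170},{"dp": [0.5,-1.5,125.5],"spin": 0,"claw": 170},{"dp": [0.5,-1.5,125.5],"spin": 0,"claw": 170}]'

```text
t: 19.92
position: [0.5576, -0.0113, 0.0747]
orientation: [0.769, 0.64, 0.001, 0.001]
wrist_force: [-0.3, 0.2, 2.0]
finger_gap: 0.0427
gripper_force: 42.1
```

Request:
carry_out --increments '[{"dp": [0,-1,0.3],"spin": 0,"claw": 170},{"dp": [0,-2,0.6],"spin": 0,"claw": 170},{"dp": [0,-2,0.6],"spin": 0,"claw": 170}]' --force 20

```text
t: 20.3
position: [0.5565, -0.0113, 0.0745]
orientation: [0.769, 0.64, 0.001, 0.001]
wrist_force: [2.3, -0.3, 5.4]
finger_gap: 0.0427
gripper_force: 42.6
```

Request:
carry_out --increments '[{"dp": [0,0,0],"spin": 0,"claw": 125},{"dp": [0,0,0],"spin": 0,"claw": 115},{"dp": [0,0,0],"spin": 0,"claw": 105},{"dp": [0,0,0],"spin": 0,"claw": 95},{"dp": [0,0,0],"spin": 0,"claw": 80},{"dp": [0,0,0],"spin": 0,"claw": 60},{"dp": [0,0,0],"spin": 0,"claw": 40},{"dp": [0,0,0],"spin": 0,"claw": 40}]'

```text
t: 21.3
position: [0.5549, -0.0108, 0.0732]
orientation: [0.769, 0.64, 0.0, 0.0]
wrist_force: [0.1, 0.3, 0.6]
finger_gap: 0.0722
gripper_force: 0.0
```

Request:
carry_out --increments '[{"dp": [0,0,-15],"spin": 0,"claw": 40},{"dp": [0,0,-45],"spin": 0,"claw": 20},{"dp": [0,0,-90],"spin": 0,"claw": 0},{"dp": [0,0,-140],"spin": -8,"claw": 0},{"dp": [0,-20,-180],"spin": -18,"claw": 0},{"dp": [0,-50,-200],"spin": -28,"claw": 0},{"dp": [0,-80,-200],"spin": -38,"claw": 0},{"dp": [0,-100,-200],"spin": -48,"claw": 0},{"dp": [0,-100,-200],"spin": -58,"claw": 0},{"dp": [0,-100,-200],"spin": -68,"claw": 0},{"dp": [0,-100,-200],"spin": -78,"claw": 0},{"dp": [0,-100,-200],"spin": -90,"claw": 0},{"dp": [0,-100,-200],"spin": -90,"claw": 0},{"dp": [0,-100,-200],"spin": -90,"claw": 0}]'

```text
t: 23.05
position: [0.4566, 0.0073, 0.2737]
orientation: [0.093, 0.996, -0.0, 0.0]
wrist_force: [-0.2, -0.3, -0.4]
finger_gap: 0.0856
gripper_force: 0.0
```

```bash
python3 - <<'E'
from h import *
from cell import viewer
plan((.44,.42,.27,87))
d=viewer.snapshot("wrist");pickle.dump(d,open("w8.pkl","wb"));S=viewer.snapshot("scene");pickle.dump(S,open("s8.pkl","wb"))
cv2.imwrite("pics/m2.png",np.hstack([cv2.resize(d["img"],(400,300)),cv2.resize(S["img"][150:300,180:380],(400,300),interpolation=2)]))
hsv=cv2.cvtColor(d["img"],cv2.COLOR_BGR2HSV)
m=cv2.inRange(hsv,(3,165,60),(13,255,255));m=cv2.morphologyEx(m,cv2.MORPH_OPEN,np.ones((3,3)))
for c in cv2.findContours(m,0,2)[0]:
    if cv2.contourArea(c)>800:
        r=cv2.minAreaRect(c);print("pin",cv2.contourArea(c),r,[onb(d,p,.022).tolist() for p in [r[0],*cv2.boxPoints(r)]])
for c in dark(d):
    q=cv2.approxPolyDP(cv2.convexHull(c),2.5,True)[:,0]
    if 400<cv2.contourArea(c)<9000 and 150<q[:,0].mean()<420: print("dark",cv2.contourArea(c),[(u.tolist(),onb(d,u,.006).tolist()) for u in q])
E
```

```text
t 23.05 pos [0.4566 0.0073 0.2737] yaw 79.4 gap 0.0856 F [-0.2 -0.3 -0.4] g 0.0 q6 -1.63
(0.44, 0.42, 0.27, 87) dp [ 92.6 402.5   3.7] spin -7.6
pin 4366.0 ((280.4862060546875, 259.6990966796875), (161.0272216796875, 32.46234130859375), 0.46580904722213745) [[0.3, 4.0], [20.7, -97.1], [-21.8, -94.5], [-19.6, 102.9], [23.0, 104.8]]
pin 1335.0 ((327.39251708984375, 214.5238037109375), (34.60317611694336, 44.615108489990234), 3.4682295322418213) [[-57.0, 60.5], [-30.5, 38.5], [-85.3, 40.8], [-82.7, 81.8], [-27.7, 80.8]]
pin 1391.0 ((226.33358764648438, 214.50616455078125), (44.339969635009766, 36.16039276123047), 87.87889862060547) [[-57.3, -61.1], [-83.5, -82.6], [-85.0, -39.7], [-30.4, -39.0], [-28.8, -83.2]]
dark 7240.5 [([343, 179], [-98.0, 81.0]), ([361, 258], [4.5, 108.3]), ([207, 261], [8.1, -91.2]), ([200, 257], [2.6, -99.9]), ([208, 192], [-82.3, -85.6]), ([219, 179], [-98.4, -71.3])]
```

View pics/m2.png

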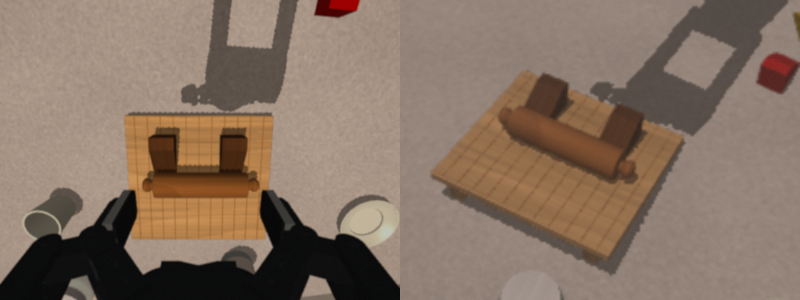

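The pin lies at the middle, against both narrow wedges: left half, pin at (200,185) and wedges at (162,155) and (233,155). It is stable. Next the broad wedge.

```bash
python3 -c "
from h import *
plan((.497,.422,.27,88),(.497,.422,.12,88),(.497,.422,.031,88))"
```

```text
t 23.15 pos [0.4566 0.0073 0.2735] yaw 79.4 gap 0.0848 F [ 0.5 -0.5 -0.5] g 0.0 q6 -1.63
(0.497, 0.422, 0.27, 88) dp [ 36.6 415.    3.5] spin -8.6
(0.497, 0.422, 0.12, 88) dp [ 36.6 415.  153.5] spin -8.6
(0.497, 0.422, 0.031, 88) dp [ 36.7 415.  242.5] spin -8.6
```

Request:
carry_out --increments '[{"dp": [4,50,0],"spin": -1,"claw": 0},{"dp": [9,105,0],"spin": -2,"claw": 0},{"dp": [14,160,0],"spin": -3,"claw": 0},{"dp": [19,215,0],"spin": -4,"claw": 0},{"dp": [24,270,0],"spin": -5,"claw": 0},{"dp": [29,325,20],"spin": -6,"claw": 0},{"dp": [34,375,60],"spin": -7,"claw": 0},{"dp": [37,415,100],"spin": -8.5,"claw": 0},{"dp": [37,415,145],"spin": -8.5,"claw": 0},{"dp": [37,415,190],"spin": -8.5,"claw": 0},{"dp": [37,415,225],"spin": -8.5,"claw": 0},{"dp": [37,415,242],"spin": -8.5,"claw": 0},{"dp": [37,415,242],"spin": -8.5,"claw": 0},{"dp": [37,415,242],"spin": -8.5,"claw": 110},{"dp": [37,415,242],"spin": -8.5,"claw": 110},{"dp": [37,415,242],"spin": -8.5,"claw": 110},{"dp": [37,415,242],"spin": -8.5,"claw": 110}]' --force 25

```text
t: 25.28
position: [0.497, 0.4229, 0.0334]
orientation: [0.017, 1.0, 0.001, 0.002]
wrist_force: [0.1, -0.4, 6.3]
finger_gap: 0.0595
gripper_force: 29.0
```

```bash
python3 -c "
from h import *
f=lambda s,h:(*np.round(C+(s+.008)*U+.033*N+[0,0,h],4),79.5)
plan((.497,.423,.2,88),f(.068,.12),f(.068,.0))"
```

```text
t 25.27 pos [0.497  0.4229 0.0334] yaw 88.0 gap 0.0595 F [ 0.1 -0.4  6.3] g 29.0 q6 -1.01
(0.497, 0.423, 0.2, 88) dp [  -0.5    0.4 -166.6] spin 0.0
(np.float64(0.6307), np.float64(-0.0259), np.float64(0.1983), 79.5) dp [-149.6 -443.6 -165.3] spin 8.5
(np.float64(0.6307), np.float64(-0.0259), np.float64(0.0783), 79.5) dp [-149.2 -443.8  -45.3] spin 8.5
```

Request:
carry_out --increments '[{"dp": [0,0,-30],"spin": 0,"claw": 110},{"dp": [0,0,-75],"spin": 0,"claw": 110},{"dp": [0,0,-120],"spin": 0,"claw": 110},{"dp": [-10,-30,-165],"spin": 0,"claw": 110},{"dp": [-27,-80,-165],"spin": 1,"claw": 110},{"dp": [-44,-130,-165],"spin": 2,"claw": 110},{"dp": [-61,-180,-165],"spin": 3,"claw": 110},{"dp": [-78,-230,-165],"spin": 4,"claw": 110},{"dp": [-95,-280,-165],"spin": 5,"claw": 110},{"dp": [-112,-330,-165],"spin": 6,"claw": 110},{"dp": [-129,-380,-165],"spin": 7,"claw": 110},{"dp": [-142,-420,-165],"spin": 8.5,"claw": 110},{"dp": [-149,-443,-165],"spin": 8.5,"claw": 110},{"dp": [-149,-443,-165],"spin": 8.5,"claw": 110},{"dp": [-149,-443,-165],"spin": 8.5,"claw": 110}]'

```text
t: 27.15
position: [0.6289, -0.0245, 0.1961]
orientation: [0.091, 0.996, 0.0, -0.0]
wrist_force: [0.1, -0.6, -1.0]
finger_gap: 0.0597
gripper_force: 28.1
```

```bash
python3 - <<'E'
from h import *
from cell import viewer
f=lambda s,h:(*np.round(C+(s+.008)*U+.033*N+[0,0,h],4),79.5)
plan(f(.068,.02),f(.068,.0))
d=viewer.snapshot("wrist");pickle.dump(d,open("w9.pkl","wb"))
from cell import sense
p=sense()["position"];u=np.array([np.cos(A),np.sin(A)])
for c in dark(d,1000):
    q=cv2.approxPolyDP(cv2.convexHull(c),3,True)[:,0]
    if cv2.pointPolygonTest(c,(280,270),False)>0:
        for w in q: print(w,[np.round((onz(d,w,p[2]-.0334+h)-p)[:2]@np.c_[u,[-u[1],u[0]]]*1000,1).tolist() for h in(.0,.006,.042)])
E
```

```text
t 27.15 pos [ 0.6289 -0.0245  0.1961] yaw 79.6 gap 0.0597 F [ 0.1 -0.6 -1. ] g 28.1 q6 -1.62
(np.float64(0.6307), np.float64(-0.0259), np.float64(0.0983), 79.5) dp [-2.1 -1.1 97.8] spin 0.1
(np.float64(0.6307), np.float64(-0.0259), np.float64(0.0783), 79.5) dp [ -2.1  -1.1 117.8] spin 0.1
[337 184] [[-43.1, 29.8], [-44.7, 28.6], [-54.4, 21.3]]
[346 311] [[35.1, 40.3], [30.3, 38.7], [2.0, 28.8]]
[341 353] [[66.9, 39.5], [60.9, 37.9], [24.9, 28.3]]
[246 352] [[66.1, -20.3], [60.2, -19.5], [24.4, -14.8]]
[210 331] [[49.9, -41.7], [44.5, -40.1], [12.6, -30.3]]
[219 185] [[-42.5, -30.6], [-44.1, -29.4], [-54.0, -22.2]]
```

Request:
carry_out --increments '[{"dp": [-2,-1,40],"spin": 0,"claw": 110},{"dp": [-2,-1,80],"spin": 0,"claw": 110},{"dp": [-2,-1,102],"spin": 0,"claw": 110},{"dp": [-2,-1,111],"spin": 0,"claw": 110},{"dp": [-2,-1,114],"spin": 0,"claw": 110},{"dp": [-2,-1,116],"spin": 0,"claw": 110},{"dp": [-2,-1,118],"spin": 0,"claw": 110},{"dp": [-2,-1,119],"spin": 0,"claw": 110},{"dp": [-2,-1,119],"spin": 0,"claw": 110}]' --force 20

```text
t: 28.32
position: [0.6316, -0.0265, 0.0818]
orientation: [0.091, 0.996, 0.0, 0.001]
wrist_force: [-14.5, 3.8, 22.8]
finger_gap: 0.0598
gripper_force: 31.0
```

Request:
carry_out --increments '[{"dp": [0,0,-3],"spin": 0,"claw": 110},{"dp": [0,0,-3],"spin": 0,"claw": 70},{"dp": [0,0,-3],"spin": 0,"claw": 40},{"dp": [0,0,-3],"spin": 0,"claw": 20},{"dp": [0,0,-3],"spin": 0,"claw": 20}]'

```text
t: 28.95
position: [0.631, -0.0271, 0.0799]
orientation: [0.091, 0.996, 0.0, -0.0]
wrist_force: [-0.4, -0.6, -0.1]
finger_gap: 0.0786
gripper_force: 0.0
```

```bash
cat > bw.py <<'E'
from h import *
from cell import viewer
plan()
d=viewer.snapshot("wrist")
for c in dark(d,600):
    q=cv2.approxPolyDP(cv2.convexHull(c),3,True)[:,0]
    for w in q: print(w,[onb(d,w,h).tolist() for h in(0,.006,.042)])
    print()
E
python3 bw.py
```

```text
t 28.95 pos [ 0.631  -0.0271  0.0799] yaw 79.5 gap 0.0786 F [-0.4 -0.6 -0.1] g 0.0 q6 -1.62
[335 184] [[30.4, 29.4], [29.6, 28.3], [25.1, 21.4]]
[345 299] [[97.3, 37.6], [94.0, 36.2], [74.7, 27.5]]
[343 347] [[128.4, 37.8], [124.0, 36.3], [97.8, 27.6]]
[269 348] [[129.1, -6.5], [124.7, -6.3], [98.3, -5.2]]
[211 330] [[117.2, -40.7], [113.2, -39.3], [89.5, -30.6]]
[222 185] [[30.9, -31.2], [30.2, -30.1], [25.5, -23.5]]

[514 134] [[4.2, 121.5], [4.5, 116.9], [5.8, 89.7]]
[475 162] [[18.7, 103.0], [18.4, 99.1], [16.5, 76.0]]
[452 169] [[22.4, 91.2], [21.9, 87.8], [19.2, 67.3]]
[223 167] [[21.3, -30.4], [20.9, -29.3], [18.4, -22.9]]
[220 158] [[16.6, -31.8], [16.4, -30.7], [14.9, -23.9]]
[229 151] [[13.0, -26.9], [12.9, -26.0], [12.2, -20.3]]
[500 124] [[-0.8, 113.5], [-0.4, 109.2], [2.0, 83.7]]
[511 128] [[1.2, 119.5], [1.5, 115.0], [3.5, 88.2]]

[470   0] [[-58.4, 91.0], [-55.9, 87.6], [-40.7, 67.1]]
[449  68] [[-27.9, 84.2], [-26.5, 81.0], [-18.0, 62.0]]
[357  67] [[-28.3, 38.2], [-26.9, 36.8], [-18.4, 28.0]]
[361   0] [[-58.4, 38.6], [-55.9, 37.2], [-40.7, 28.3]]

[200   0] [[-58.4, -38.7], [-55.9, -37.3], [-40.7, -29.0]]
[202  67] [[-28.3, -39.1], [-26.9, -37.7], [-18.4, -29.4]]
[190  67] [[-28.3, -45.1], [-26.9, -43.5], [-18.4, -33.8]]
[183   0] [[-58.4, -46.8], [-55.9, -45.2], [-40.7, -35.1]]

[161   0] [[-58.4, -57.4], [-55.9, -55.3], [-40.7, -42.9]]
[187  66] [[-28.8, -46.6], [-27.4, -44.9], [-18.7, -34.9]]
[111  66] [[-28.8, -84.5], [-27.4, -81.5], [-18.7, -63.0]]
[87  0] [[-58.4, -92.9], [-55.9, -89.6], [-40.7, -69.3]]
```

Request:
carry_out --increments '[{"dp": [0,0,0],"spin": 0,"claw": 110},{"dp": [0,0,0],"spin": 0,"claw": 110},{"dp": [0,0,0],"spin": 0,"claw": 110},{"dp": [0,0,0],"spin": 0,"claw": 110},{"dp": [2,0,0.3],"spin": 0,"claw": 110},{"dp": [5,0,0.7],"spin": 0,"claw": 110},{"dp": [8,0,1.1],"spin": 0,"claw": 110},{"dp": [10,0,1.4],"spin": 0,"claw": 110},{"dp": [12,0,1.7],"spin": 0,"claw": 110},{"dp": [12,0,1.7],"spin": 0,"claw": 110}]' --force 20

```text
t: 30.25
position: [0.6191, -0.0249, 0.0784]
orientation: [0.091, 0.996, 0.0, -0.0]
wrist_force: [0.9, -0.0, -0.3]
finger_gap: 0.0597
gripper_force: 22.4
```

```bash
python3 bw.py | head -9
```

```text
t 30.25 pos [ 0.6191 -0.0249  0.0784] yaw 79.5 gap 0.0597 F [ 0.9 -0.  -0.3] g 22.4 q6 -1.62
[484 174] [[12.8, 108.8], [12.3, 104.7], [9.0, 80.3]]
[341 348] [[117.1, 36.7], [112.7, 35.3], [86.3, 26.9]]
[274 348] [[117.1, -3.5], [112.7, -3.4], [86.3, -2.9]]
[209 329] [[104.5, -41.9], [100.5, -40.4], [76.9, -31.4]]
[219 182] [[17.1, -32.8], [16.4, -31.6], [12.2, -24.7]]

[481   0] [[-70.7, 96.4], [-68.2, 92.8], [-53.0, 71.1]]
[485 108] [[-20.9, 104.9], [-20.3, 101.0], [-16.1, 77.4]]
```

Request:
carry_out --increments '[{"dp": [0.5,0,0],"spin": 0,"claw": 110},{"dp": [1,0,0.1],"spin": 0,"claw": 110},{"dp": [1,0,0.1],"spin": 0,"claw": 110}]'

```text
t: 30.68
position: [0.6182, -0.0247, 0.0783]
orientation: [0.091, 0.996, 0.0, -0.0]
wrist_force: [-0.2, 0.2, 0.2]
finger_gap: 0.0597
gripper_force: 22.4
```

No contact with the pin yet, but it is close. Releasing and retreating.

Request:
carry_out --increments '[{"dp": [1,0,0.1],"spin": 0,"claw": 85},{"dp": [1,0,0.1],"spin": 0,"claw": 60},{"dp": [1,0,0.1],"spin": 0,"claw": 20},{"dp": [1,0,0.1],"spin": 0,"claw": 0},{"dp": [0,0,-20],"spin": 0,"claw": 0},{"dp": [0,0,-60],"spin": 0,"claw": 0},{"dp": [0,0,-110],"spin": 0,"claw": 0},{"dp": [40,0,-150],"spin": 0,"claw": 0},{"dp": [90,0,-190],"spin": 0,"claw": 0},{"dp": [130,0,-200],"spin": 0,"claw": 0},{"dp": [160,0,-200],"spin": 0,"claw": 0},{"dp": [160,0,-200],"spin": 0,"claw": 0},{"dp": [160,0,-200],"spin": 0,"claw": 0}]'

```text
t: 32.3
position: [0.4618, 0.0041, 0.2796]
orientation: [0.091, 0.996, -0.0, 0.001]
wrist_force: [0.8, -1.3, -0.0]
finger_gap: 0.0855
gripper_force: 0.0
```

```bash
python3 - <<'E'
from h import *
from cell import viewer
plan()
d=viewer.snapshot("wrist");cv2.imwrite("pics/w10.png",d["img"])
hsv=cv2.cvtColor(d["img"],cv2.COLOR_BGR2HSV)
m=cv2.inRange(hsv,(3,165,60),(13,255,255));m=cv2.morphologyEx(m,cv2.MORPH_OPEN,np.ones((3,3)))
for c in cv2.findContours(m,0,2)[0]:
    if cv2.contourArea(c)>500:
        r=cv2.minAreaRect(c);print("pin?",cv2.contourArea(c),np.round(r[0]),[onb(d,p,.022).tolist() for p in [r[0],*cv2.boxPoints(r)]])
for c in dark(d):
    q=cv2.approxPolyDP(cv2.convexHull(c),2.5,True)[:,0]
    if 400<cv2.contourArea(c)<9000 and 150<q[:,0].mean()<420: print("dark",cv2.contourArea(c),[(u.tolist(),onb(d,u,0).tolist(),onb(d,u,.042).tolist()) for u in q])
E
```

```text
t 32.3 pos [0.4618 0.0041 0.2796] yaw 79.5 gap 0.0855 F [ 0.8 -1.3 -0. ] g 0.0 q6 -1.64
pin? 6358.0 [282. 280.] [[36.2, 3.7], [95.8, -101.8], [-22.2, -94.8], [-19.9, 103.3], [98.4, 108.5]]
pin? 1346.5 [328. 208.] [[-56.7, 60.4], [-83.1, 38.5], [-83.1, 80.5], [-29.7, 82.8], [-29.7, 39.7]]
pin? 1412.0 [229. 208.] [[-57.3, -60.9], [-84.0, -83.5], [-87.5, -41.2], [-29.9, -37.7], [-26.1, -81.2]]
dark 2523.5 [([301, 269], [30.9, 29.9], [13.0, 26.5]), ([301, 322], [109.4, 31.1], [82.9, 27.6]), ([254, 322], [109.5, -34.3], [82.9, -30.7]), ([255, 269], [30.9, -31.8], [13.0, -28.5])]
dark 6836.5 [([210, 187], [-80.0, -87.4], [-85.8, -78.0]), ([221, 174], [-96.5, -72.9], [-100.5, -65.1]), ([226, 173], [-97.8, -66.5], [-101.6, -59.4]), ([344, 174], [-96.6, 82.2], [-100.5, 73.1]), ([361, 249], [2.7, 109.0], [-12.1, 96.9]), ([208, 252], [6.9, -93.9], [-8.4, -83.7]), ([203, 247], [-0.0, -100.2], [-14.6, -89.4])]
```

```bash
python3 -c "
from cell import arm
print(arm.sign_off())"
```

```text
the job is handed in; nothing more can be done
None
```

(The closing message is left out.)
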